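# Clamp a paint tin in the bench shaker and start it

### The arm

A 6-joint arm with a two-finger parallel gripper is mounted at the origin on the work surface. World frame = base frame: x ahead of the robot, y to its left, z up, the work surface at z = 0. Lengths are in m, angles in rad, forces in N, time in s.
With the tool pointing down it reaches from about 0.3 to 0.775 m from the base axis. Payload 14.6 kg.
Tool frame: the origin (TCP) lies at the very end of the fingers, on their centre line; the grasp point (between the pads) lies 19 mm behind it; z points along the fingers, y is the line along which they close (so a half turn about z gives the same grasp; the last joint's range is limited). The gripper opens to 94 mm and grips with 3 to 60 N. Pads are 16 mm wide; open, the fingers measure 119 mm over their backs; the gripper's body (75 mm by 177 mm) begins 78 mm behind the grasp point.
Start: joints at [1.229, 0.3, 1.521, -0, 1.321, -0.067], TCP at [0.149, 0.529, 0.205] pointing down, gripper open.
Joint ranges: [-3.03, 3.03], [-0.79, 2.21], [0.23, 2.52], [-1.04, 4.18], [0, 3.07], [-2.55, 2.55]. Speed limits (rad/s): [2.22, 2.22, 2.57, 3.14, 3.14, 3.14].

### API

Orientations are given as [roll, pitch, yaw] about the fixed x, y, z axes, in that order (R = Rz(yaw) Ry(pitch) Rx(roll)).
In Python, from station import ctrl gives the robot as it stands.
- The arm moves only by the shell command python3 -m pendant 'ROWS' [OPENING] [FORCE]. ROWS is JSON, a list of rows, each a list of 2 entries, a list of its own where there are three numbers: the shift along the world's x, y, z in cm, then the turn about the world's z in rad. A call has 1 to 20 rows; each row shifts and turns the commanded pose from where the row before left it; what a row does not reach is not made up. A row lasts 1/12 s, in which the tool goes at most 41.7 mm and 7.16 degrees, less where a joint would pass 70% of its speed; a pose out of reach is approached as far as the arm can. A call is refused whole if a number of a shift passes 4.17 or a number of a turn 0.125, either way. A call with a gripper value outside its range is refused whole. OPENING is the opening, from 0 (shut) to 1 (fully open), set as the call begins (- or left out, the last holds). The fingers move at their own pace and stop on an object; FORCE is the grip in N (left out, the last holds). Time passes only in rows, so rows that do not move let the fingers close. It gives the time, the measured TCP pose, the force, the opening and the grip force at its end, in the units of the state.
- ctrl.get_obs(): the state, without advancing time (a new reading comes with each control period).
- ctrl.camera(name): name is "scene" or "side" or "wrist"; returns a dict with "color" (400x640x3 uint8, red, green, blue), "intrinsics" (3x3 intrinsics, pixels), "camera_from_world" (4x4, takes a point from world to camera coordinates). Camera axes: x right, y down, z forward; pixel columns grow to the right and rows downward; lengths in m; the calibration is good to about 2 mm. A picture is of the moment at which its call begins. There is no depth.
- ctrl.hand_in(): hands the job in; it is judged then, once.
The state is a dict: "time_s": time; "qpos": joint angles; "joint_vel": joint speeds; "tau": joint torques, N m; "ee_pos": TCP position; "eef_rot": TCP orientation; "force": force on the tool from outside, world axes, zero at the start; "moment": the same for the moment, N m; "grip_width": finger opening in m; "grip_force": force on a finger pad.
Only numpy, scipy, OpenCV 4.12 (cv2) and the standard library are available. Lean on these libraries where they do the work, as an engineer would, in place of code of your own. Each camera call takes 0.05 s, during which the arm holds its last target. There are 200 camera calls.

### The job

Clamp the paint tin in the shaker: turn the T-handle on top clockwise (seen from above) until its torque clutch clicks, then stop, one click being enough and two the most. Then start the shaker by pressing the flat push button on its console fully in and letting it come back out. Keep off the mushroom-head stop button next to it, and leave the big tin and the mixing cup beside the shaker where they stand.

Things in the scene. Friction and masses are not known exactly. Their poses are not given: they have to be found in the camera images.
- shaker: Grey bench paint shaker, fixed. Origin: on the table under the clamp screw's axis; x away from its front, y left, z up. Base x -120..120, y -265..100 mm, deck 75 mm high. On the left a tin clamp: two pillars and a crosshead, top 264 mm above the table (pillar nuts 271). On the right a console, y -258..-132 mm, its level top 105 mm above the table.
- tbar_mid (a point): Middle of the T-handle's level steel bar, on the upright screw axis; x along the bar, z up. Bar round, 16 mm thick, 180 mm over its 24 mm black end balls. Under its middle the clutch housing, 60 mm wide, 10 to 34 mm below the bar's centre line, joined by a 24 mm boss. Crosshead about 45 mm below the bar's centre line. The handle sinks 2.5 mm per rad of screw turn.
- grip_a (a point): Centre of one arm of the T-handle's bar, 50 mm from the screw axis along +x of the handle: a place to hold or push it (bare 16 mm bar from 32 to 64 mm from the axis). Axes as tbar_mid. To tighten it must travel clockwise seen from above round tbar_mid.
- grip_b (a point): The same on the other arm, 50 mm from the axis along -x of the handle.
- screw (a joint): Turn of the clamp screw in rad; grows clockwise (seen from above) as the round pressure plate comes down, 16 mm a turn. 4.2 is fully clamped: plate on the tin, the screw goes no further. Starts 0.9 to 2.2 rad short of that. Running friction about 0.13 N m (3 N at 50 mm from the axis); stays where it is left.
- tbar (a joint): Slip of the T-handle on the screw through its ball-detent clutch, rad clockwise: 0 at the start, +0.63 with each click (1.26 after two). The handle drives the screw until the tin is clamped; then the clutch resists with 0.75 N m (15 N at 50 mm from the axis) up to half-way (0.3 rad), where the resistance suddenly drops to nothing: the click; it goes easily on to the next seat.
- pad_mid (a point): Centre of the rubber pad of the shaking platform on which the tin stands, 102 mm above the table, on the screw axis.
- tin_mid (a point): Centre (half-way up) of the tin to be clamped, a closed half-litre lever-lid tin, 86 mm in diameter, 105 mm high, standing loose on the pad under the pressure plate, its lid 207 mm above the table.
- start (a joint): Travel of the start button in m: 0 out, 0.006 fully in. A spring of 1.8 N at rest rising to 6 N fully in brings it back.
- start_top (a point): Middle of the top face of the start button: a flat black disc 34 mm in diameter standing 10 mm out of a round dark bezel of 50 mm, on the level top of the console, nearest to the front of the three controls there. It is pushed straight down. Its top is 127 mm above the table.
- stop (a joint): Travel of the stop button in m: 0 out, 0.005 fully in; it is not to be pressed.
- stop_top (a point): Top of the stop button: a black mushroom head 42 mm in diameter, 34 mm high above the console, 70 mm behind the start button (towards +x of the shaker). Behind it is a bar-shaped timer dial, up to 44 mm high above the console.
- tin_big_mid (a point): Centre (half-way up) of the big closed one-litre tin, 108 mm in diameter, 130 mm high, standing loose on the table to the left of the shaker.
- cup_mid (a point): Centre (half-way up) of the white mixing cup, 90 mm in diameter at its rim, 100 mm high, standing loose on the table in front of the shaker.

How it is judged:
On the way, in this order (a step that is already met when the one before it is completed fails the run):
1. the clamp screw is home and the clutch has clicked (value of joint screw above 4.1 rad and value of joint tbar above 0.35 rad), for 0.2 s.
2. the start button is pressed fully in (value of joint start above 0.005 m), for 0.05 s.
At the end, for the whole second after the job is handed in: Screw within 0.1 rad of fully clamped (4.2), handle clicked once or twice (slip 0.35 to 1.55 rad), then start pressed beyond 5 mm and out again (under 1 mm), tin upright and within 12 mm of the pad's middle, big tin and cup within 30 mm of where they were (all of step 1 and value of joint tbar below 1.55 rad and value of joint start below 0.001 m and horizontal distance between tin_mid and pad_mid below 0.012 m and angle between tin_mid's own z axis and vertical below 0.1 rad and distance of each of tin_big_mid, cup_mid from where it was at the start of the episode below 0.03 m); the robot touches nothing.
It fails at once if the clutch clicks a third time (the handle is driven on past two clicks) (value of joint tbar above 1.6 rad).
It fails at once if the start button is pressed before the clamp has clicked (value of joint start above 0.004 m and value of joint tbar below 0.3 rad).
It fails at once if the stop button is pressed (value of joint stop above 0.003 m).
It fails at once if the big tin or the cup is shoved or knocked over (distance of any of tin_big_mid, cup_mid from where it was at the start of the episode above 0.03 m).
It also fails if it takes over 67 s, if anything falls off the work surface, if the arm or the gripper's body presses on something with over 40 N, if the wrist force passes 120 N, or if a joint passes its speed limit or range.

## Working session

There is one attempt and no reset: what is moved stays moved. The work goes in short steps, Python scripts to look and compute and a shell command to move; the robot and the scene stay as the last step left them, time stands still between calls to the robot, and variables do not carry over. Pictures are saved under pics/ and viewed, at most 10 in all, crops included, and the job is handed in when it is done.

```bash
mkdir -p pics; python3 - <<'E'
from station import ctrl
import cv2
for n in("scene","side"):
    c=ctrl.camera(n); cv2.imwrite(f"pics/{n}0.png",c["color"][...,::-1]); print(n,c["intrinsics"].tolist(),c["camera_from_world"].round(4).tolist())
o=ctrl.get_obs(); print(o)
E
```

```text
scene [[373.9600329415574, 0.0, 317.8083347231418], [0.0, 373.9600329415574, 203.93246446719704], [0.0, 0.0, 1.0]] [[0.6717, 0.7408, -0.006, -0.4462], [0.5188, -0.4762, -0.71, -0.0764], [-0.5288, 0.4738, -0.7042, 1.0677], [0.0, 0.0, 0.0, 1.0]]
side [[404.8581128120211, 0.0, 318.01686960119554], [0.0, 404.8581128120211, 198.87465332937902], [0.0, 0.0, 1.0]] [[0.8488, -0.5284, 0.019, -0.4023], [-0.3029, -0.5154, -0.8016, 0.3854], [0.4334, 0.6746, -0.5975, 0.5496], [0.0, 0.0, 0.0, 1.0]]
{'time_s': 0.1, 'qpos': array([ 1.22940140e+00,  3.00380740e-01,  1.52152379e+00, -8.53253982e-06,
        1.32070159e+00, -6.66073064e-02]), 'joint_vel': array([-0.00152291, -0.00222692,  0.00058211, -0.00124512,  0.00195777,
       -0.00079525]), 'tau': array([ 1.11662896e-03, -5.32633567e+01, -3.53293526e+01,  7.09792902e-02,
        2.33358733e-02, -6.72897727e-05]), 'ee_pos': array([0.14916732, 0.52913813, 0.20496013]), 'eef_rot': array([-3.14058089e+00, -5.92076840e-05,  2.86680712e+00]), 'force': array([-0.17184284, -0.50681165,  0.39126517]), 'moment': array([-0.00167547, -0.01765359, -0.00517572]), 'grip_force': 0.0, 'grip_width': 0.09407698886430689}
```

View pics/scene0.png

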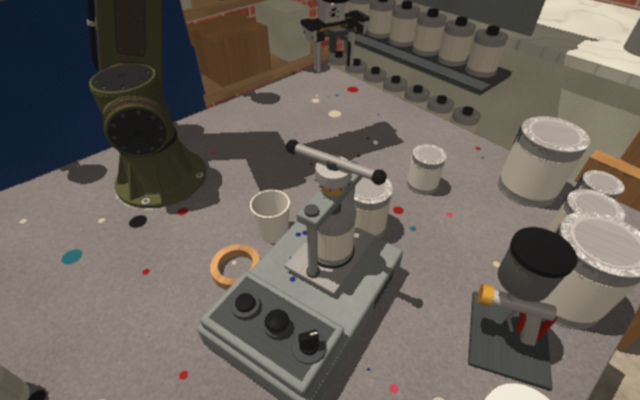

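View pics/side0.png

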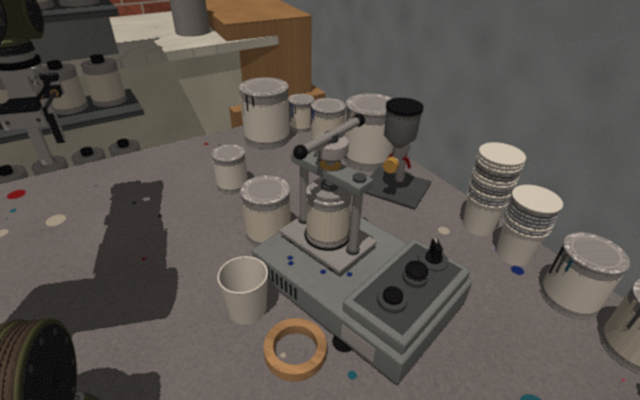

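Scene view: T-handle end balls near (292,147) and (379,177), start button (245,300), stop (277,320). Side view: balls (299,152) and (359,121), start (393,295), stop (416,270).

```bash
cat > h.py <<'E'
import numpy as np, cv2
from station import ctrl
def cam(n):
    c=ctrl.camera(n); return c["color"],c["intrinsics"]@c["camera_from_world"][:3]
def blob(img,p,r=12,th=60):
    x,y=p; s=img[y-r:y+r+1,x-r:x+r+1].max(2); m=(s<th).astype(np.uint8)
    n,l,st,ce=cv2.connectedComponentsWithStats(m)
    d=[(np.hypot(*(ce[i]-r)),i) for i in range(1,n) if st[i,4]>15]; i=min(d)[1]
    return ce[i]+np.array(p)-r, st[i].tolist()
def tri(P,p,Q,q):
    X=cv2.triangulatePoints(P,Q,np.float64(p).reshape(2,1),np.float64(q).reshape(2,1))[:,0]; X=X[:3]/X[3]
    e=[ (lambda v:np.linalg.norm(v[:2]/v[2]-z))(M@np.r_[X,1]) for M,z in((P,p),(Q,q))]
    return X,np.round(e,1)
def plane(P,p,z):
    A=np.c_[P[:,:2],-np.r_[p,1]]; return np.linalg.solve(A,-(P[:,2]*z+P[:,3]))[:2]
E
python3 - <<'E'
from h import *
a,P=cam("scene"); b,Q=cam("side")
S={k:blob(a,p) for k,p in dict(b1=(292,147),b2=(379,177)).items()}
T={k:blob(b,p) for k,p in dict(b1=(299,152),b2=(359,121)).items()}
print(S,T)
for i in S:
  for j in T: print(i,j,tri(P,S[i][0],Q,T[j][0]))
for n,p,q,z in(("start",(245,300),(393,295),.127),("stop",(277,320),(416,270),.139)):
  print(n,tri(P,p,Q,q),plane(P,p,z),plane(Q,q,z))
s=cv2.resize(a[270:370,195:345],None,fx=4,fy=4,interpolation=2);t=cv2.resize(b[225:325,350:500],None,fx=4,fy=4,interpolation=2)
s=np.vstack([s[:300],t[:300]]);cv2.imwrite("pics/btn.png",np.clip(s[...,::-1]*1.8,0,255))
E
```

```text
{'b1': (array([290.552, 146.904]), [5, 5, 13, 15, 125]), 'b2': (array([378.62416107, 176.69127517]), [5, 5, 14, 14, 149])} {'b1': (array([299.7251462 , 152.05847953]), [6, 5, 16, 15, 171]), 'b2': (array([360.16883117, 118.53246753]), [7, 5, 11, 12, 77])}
b1 b1 (array([0.49333269, 0.09642343, 0.3233545 ]), array([0.4, 0.4]))
b1 b2 (array([0.56436985, 0.04269884, 0.38683726]), array([0.2, 0.2]))
b2 b1 (array([0.57532897, 0.24054279, 0.22672147]), array([0.6, 0.5]))
b2 b2 (array([0.64565685, 0.14342708, 0.32577846]), array([0.1, 0.1]))
start (array([ 0.56511799, -0.08014617,  0.12311301]), array([1.4, 1.3])) [ 0.5663414  -0.07879232] [ 0.56259136 -0.08459861]
stop (array([ 0.63326871, -0.06195875,  0.12726837]), array([0.6, 0.4])) [ 0.63852226 -0.06420599] [ 0.62386761 -0.07009733][ WARN:0@2.261] global loadsave.cpp:1063 imwrite_ Unsupported depth image for selected encoder is fallbacked to CV_8U.
```

View pics/btn.png

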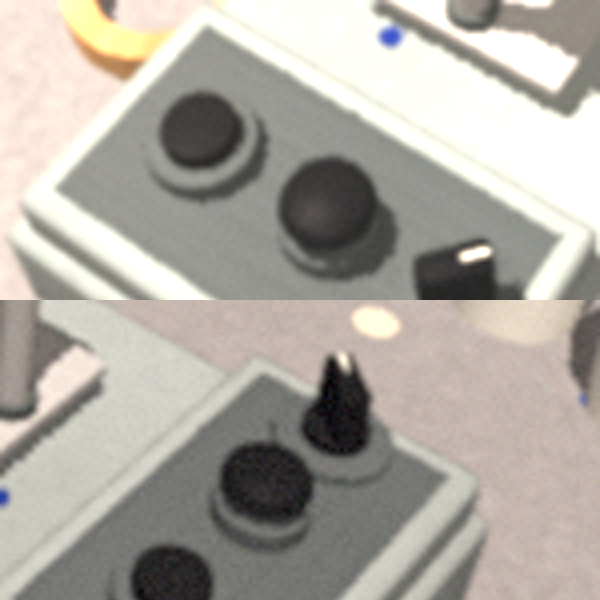

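```bash
python3 -m pendant '[[[0,0,3.4],0],[[0,0,3.4],0],[[0,0,3.4],0],[[0,0,3.4],0],[[0,0,3.4],0],[[0,0,3.4],0]]' 0.5 && python3 -m pendant '[[[2.33,-2.65,0],0.036],[[2.33,-2.65,0],0.036],[[2.33,-2.65,0],0.036],[[2.33,-2.65,0],0.036],[[2.33,-2.65,0],0.036],[[2.33,-2.65,0],0.036],[[2.33,-2.65,0],0.036],[[2.33,-2.65,0],0.036],[[2.33,-2.65,0],0.036],[[2.33,-2.65,0],0.036],[[2.33,-2.65,0],0.036],[[2.33,-2.65,0],0.036],[[2.33,-2.65,0],0.036],[[2.33,-2.65,0],0.036],[[2.33,-2.65,0],0.036],[[2.33,-2.65,0],0.036],[[0,0,0],0],[[0,0,0],0]]'; python3 - <<'E'
from h import *
c=ctrl.camera("wrist"); cv2.imwrite("pics/w1.png",c["color"][...,::-1]); P=c["intrinsics"]@c["camera_from_world"][:3]
np.save("P.npy",P); print(ctrl.get_obs()["qpos"].round(3))
for p in((.493,.0964,.3245),(.6457,.1434,.3245)): v=P@np.r_[p,1]; print(v[:2]/v[2])
E
```

```text
time_s: 0.7
ee_pos: [0.1491, 0.529, 0.4111]
eef_rot: [-3.141, 0.0, 2.867]
force: [0.3, 0.5, -0.6]
grip_width: 0.0574
grip_force: 0.0
time_s: 2.2
ee_pos: [0.5226, 0.1043, 0.4086]
eef_rot: [3.141, -0.002, -2.843]
force: [0.2, 1.1, 0.5]
grip_width: 0.047
grip_force: 0.0
[ 0.13   0.2    1.185  0.     1.758 -1.74 ]
[316.7779099  171.94862802]
[316.72415622 320.8390627 ]
```

View pics/w1.png

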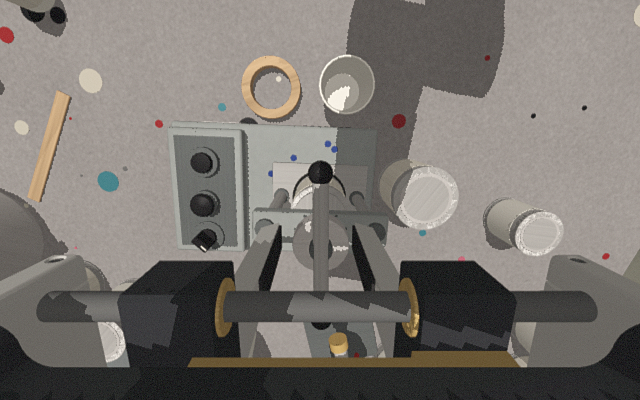

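The wrist view shows the bar running from (320,173) to (320,324), centred between the fingers. It also shows start at (202,161) and stop at (204,204).

```bash
python3 -c "
from h import *
P=np.load('P.npy');print(plane(P,(203,161),.127),plane(P,(205,203),.139),plane(P,(320,173),.3245),plane(P,(319.5,323),.3245))"
python3 -m pendant '[[[0,0,-1.65],0],[[0,0,-1.65],0],[[0,0,-1.65],0],[[0,0,-1.65],0],[[0,0,-1.65],0],[[0,0,-1.65],0],[[0,0,0],0]]' && python3 -m pendant '[[[0,0,0],0],[[0,0,0],0],[[0,0,0],0],[[0,0,0],0],[[0,0,0],0]]' 0.25
```

```text
[ 0.5595386  -0.07444642] [ 0.62293809 -0.05353305] [0.49305978 0.09954533] [0.6473801  0.14701682]
time_s: 2.83
ee_pos: [0.5206, 0.1065, 0.308]
eef_rot: [3.141, -0.004, -2.839]
force: [1.3, 0.2, 0.5]
grip_width: 0.047
grip_force: 0.0
time_s: 3.25
ee_pos: [0.5221, 0.1054, 0.3111]
eef_rot: [-3.141, 0.001, -2.84]
force: [0.1, -0.5, 0.0]
grip_width: 0.0234
grip_force: 0.0
```

```bash
python3 -c "
import numpy as np
t=3.46-.1*np.arange(36);p=5*np.c_[np.cos(t),np.sin(t)];d=np.diff(p,axis=0).round(2)
for i in range(0,35,5):print(i,','.join('[[%g,%g,-0.02],-0.1]'%tuple(x) for x in d[i:i+5]))"
```

```text
0 [[-0.13,0.48,-0.02],-0.1],[[-0.08,0.49,-0.02],-0.1],[[-0.03,0.5,-0.02],-0.1],[[0.02,0.5,-0.02],-0.1],[[0.07,0.5,-0.02],-0.1]
5 [[0.11,0.49,-0.02],-0.1],[[0.16,0.47,-0.02],-0.1],[[0.21,0.45,-0.02],-0.1],[[0.25,0.43,-0.02],-0.1],[[0.3,0.4,-0.02],-0.1]
10 [[0.33,0.37,-0.02],-0.1],[[0.37,0.34,-0.02],-0.1],[[0.4,0.3,-0.02],-0.1],[[0.43,0.26,-0.02],-0.1],[[0.45,0.21,-0.02],-0.1]
15 [[0.47,0.17,-0.02],-0.1],[[0.49,0.12,-0.02],-0.1],[[0.49,0.07,-0.02],-0.1],[[0.5,0.02,-0.02],-0.1],[[0.5,-0.03,-0.02],-0.1]
20 [[0.49,-0.08,-0.02],-0.1],[[0.48,-0.13,-0.02],-0.1],[[0.47,-0.18,-0.02],-0.1],[[0.45,-0.22,-0.02],-0.1],[[0.42,-0.27,-0.02],-0.1]
25 [[0.39,-0.31,-0.02],-0.1],[[0.36,-0.34,-0.02],-0.1],[[0.33,-0.38,-0.02],-0.1],[[0.29,-0.41,-0.02],-0.1],[[0.24,-0.44,-0.02],-0.1]
30 [[0.2,-0.46,-0.02],-0.1],[[0.15,-0.48,-0.02],-0.1],[[0.1,-0.49,-0.02],-0.1],[[0.05,-0.5,-0.02],-0.1],[[0,-0.5,-0.02],-0.1]
```

First 0.8 rad is certainly free travel; check the force after 0.5 and 0.8.

```bash
python3 -m pendant '[[[-0.13,0.48,-0.02],-0.1],[[-0.08,0.49,-0.02],-0.1],[[-0.03,0.5,-0.02],-0.1],[[0.02,0.5,-0.02],-0.1],[[0.07,0.5,-0.02],-0.1]]' && python3 -m pendant '[[[0.11,0.49,-0.02],-0.1],[[0.16,0.47,-0.02],-0.1],[[0.21,0.45,-0.02],-0.1],[[0,0,0],0]]'
```

```text
time_s: 3.67
ee_pos: [0.5203, 0.1299, 0.3097]
eef_rot: [-3.141, -0.0, 2.937]
force: [-2.0, -3.1, 0.0]
grip_width: 0.0237
grip_force: 1.5
time_s: 4.0
ee_pos: [0.5253, 0.1445, 0.3088]
eef_rot: [-3.141, -0.0, 2.638]
force: [-0.3, -0.8, 0.2]
grip_width: 0.0236
grip_force: 0.1
```

Friction level only so far. Next I'll go in steps of 0.2 rad.

```bash
python3 -m pendant '[[[0.25,0.43,-0.02],-0.1],[[0.3,0.4,-0.02],-0.1]]' && python3 -m pendant '[[[0.33,0.37,-0.02],-0.1]]' && python3 -m pendant '[[[0.37,0.34,-0.02],-0.1]]' && python3 -m pendant '[[[0.4,0.3,-0.02],-0.1]]'
```

```text
time_s: 4.17
ee_pos: [0.5306, 0.1521, 0.3085]
eef_rot: [-3.141, -0.0, 2.442]
force: [-2.5, -2.0, -0.5]
grip_width: 0.0236
grip_force: 1.5
time_s: 4.25
ee_pos: [0.5339, 0.156, 0.3082]
eef_rot: [-3.141, -0.0, 2.342]
force: [-2.7, -1.6, -1.3]
grip_width: 0.0234
grip_force: 1.5
time_s: 4.33
ee_pos: [0.5376, 0.1594, 0.308]
eef_rot: [-3.141, -0.0, 2.242]
force: [-6.8, -4.7, -0.5]
grip_width: 0.0234
grip_force: 3.7
time_s: 4.42
ee_pos: [0.541, 0.1618, 0.3077]
eef_rot: [-3.138, -0.0, 2.141]
force: [-14.2, -8.9, 3.2]
grip_width: 0.0236
grip_force: 8.7
```

Force has risen to about 17 N, so the tin is clamped. I'll continue one row at a time to see the click.

```bash
python3 -m pendant '[[[0.43,0.26,-0.02],-0.1]]' && python3 -m pendant '[[[0.45,0.21,-0.0],-0.1]]' && python3 -m pendant '[[[0.47,0.17,0],-0.1]]'
```

```text
time_s: 4.5
ee_pos: [0.545, 0.1642, 0.3077]
eef_rot: [-3.137, 0.0, 2.041]
force: [-10.5, -5.5, 4.1]
grip_width: 0.0238
grip_force: 6.1
time_s: 4.58
ee_pos: [0.5499, 0.1667, 0.3078]
eef_rot: [-3.139, 0.0, 1.942]
force: [-7.2, -0.9, 1.6]
grip_width: 0.0235
grip_force: 3.7
time_s: 4.67
ee_pos: [0.5549, 0.1687, 0.3078]
eef_rot: [-3.14, 0.0, 1.842]
force: [-5.4, -2.8, 0.2]
grip_width: 0.0238
grip_force: 3.0
```

```bash
python3 -m pendant '[[[0.49,0.12,0],-0.1]]' && python3 -m pendant '[[[0.0,0.0,0],0]]'  && python3 -m pendant '[[[0,0,0],0]]'; python3 - <<'E'
from h import *
a,P=cam("scene"); b,Q=cam("side")
cv2.imwrite("pics/s2.png",np.hstack([cv2.resize(i[90:260,240:440],None,fx=2,fy=2,interpolation=2) for i in(a,b)])[...,::-1])
E
```

```text
time_s: 4.75
ee_pos: [0.5599, 0.17, 0.3078]
eef_rot: [-3.14, 0.0, 1.742]
force: [-6.2, -2.2, 0.8]
grip_width: 0.0239
grip_force: 3.1
time_s: 4.83
ee_pos: [0.5604, 0.1701, 0.3077]
eef_rot: [-3.141, -0.0, 1.741]
force: [-1.1, -0.4, 0.3]
grip_width: 0.0237
grip_force: 0.6
time_s: 4.92
ee_pos: [0.5603, 0.1701, 0.3077]
eef_rot: [3.141, -0.0, 1.748]
force: [-0.0, -0.6, -0.1]
grip_width: 0.0236
grip_force: 0.0
```

View pics/s2.png

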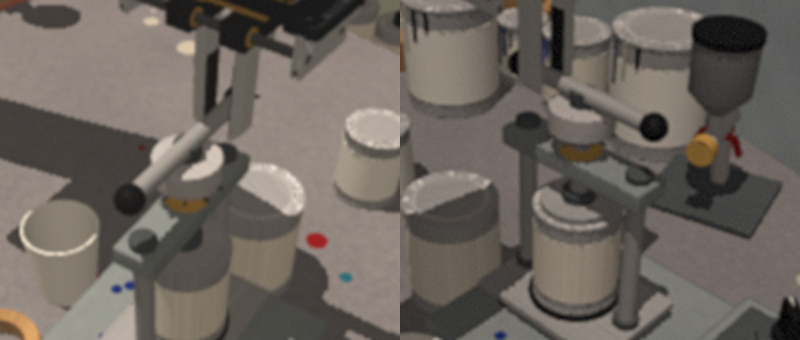

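The handle has turned about 95°, with the tin upright under the plate. The force peaked at 17 N and then dropped, which suggests a click. I'll confirm by feeling for the next detent, and a second click would still be within limits.

```bash
python3 -m pendant '[[[0.25,0.05,0],-0.05]]' && python3 -m pendant '[[[0.25,0.04,0],-0.05]]'  && python3 -m pendant '[[[0.25,0.02,0],-0.05]]' && python3 -m pendant '[[[0,0,0],0]]'
```

```text
time_s: 5.1
ee_pos: [0.5624, 0.1705, 0.3079]
eef_rot: [3.141, 0.0, 1.697]
force: [-5.2, -2.5, -0.2]
grip_width: 0.0238
grip_force: 2.9
time_s: 5.18
ee_pos: [0.5647, 0.1706, 0.3078]
eef_rot: [-3.141, 0.001, 1.644]
force: [-7.7, -4.0, 0.9]
grip_width: 0.0237
grip_force: 4.1
time_s: 5.27
ee_pos: [0.5669, 0.1707, 0.3077]
eef_rot: [-3.139, 0.001, 1.594]
force: [-12.4, -6.2, 2.5]
grip_width: 0.0236
grip_force: 6.5
time_s: 5.35
ee_pos: [0.5669, 0.1707, 0.3077]
eef_rot: [-3.139, 0.001, 1.593]
force: [-9.6, -3.7, 2.7]
grip_width: 0.0236
grip_force: 4.8
```

Resistance returned 0.6 rad after the first peak, which matches the detent spacing, so it has clicked once and is at the second seat. Back off and lift clear.

```bash
python3 -m pendant '[[[-0.2,-0.02,0],0.04],[[-0.2,-0.03,0],0.04],[[0,0,0],0]]' && python3 -m pendant '[[[0,0,0],0],[[0,0,0],0],[[0,0,0],0],[[0,0,1.6],0],[[0,0,1.6],0],[[0,0,1.6],0],[[0,0,1.6],0],[[0,0,1.6],0],[[0,0,1.6],0],[[0,0,1.6],0],[[0,0,0],0]]' 0.5 && python3 -m pendant '[[[0,-2.48,0],0],[[0,-2.48,0],0],[[0,-2.48,0],0],[[0,-2.48,0],0],[[0,-2.48,0],0],[[0,-2.48,0],0],[[0,-2.48,0],0],[[0,-2.48,0],0],[[0,-2.48,0],0],[[0,-2.48,0],0],[[0,0,0],0],[[0,0,0],0]]' 0; python3 - <<'E'
from h import *
a,P=cam("scene"); b,Q=cam("side"); c=ctrl.camera("wrist"); W=c["intrinsics"]@c["camera_from_world"][:3]; np.save("P.npy",W)
cv2.imwrite("pics/w3.png",c["color"][...,::-1])
v=W@[.562,-.0775,.127,1];print(v[:2]/v[2])
E
```

```text
time_s: 5.6
ee_pos: [0.5635, 0.1706, 0.3079]
eef_rot: [3.141, -0.0, 1.678]
force: [0.3, -0.1, 0.7]
grip_width: 0.0236
grip_force: 0.0
time_s: 6.52
ee_pos: [0.564, 0.1708, 0.4226]
eef_rot: [3.137, -0.001, 1.673]
force: [0.2, -0.5, 0.2]
grip_width: 0.047
grip_force: 0.0
time_s: 7.52
ee_pos: [0.5637, -0.078, 0.4186]
eef_rot: [-3.141, -0.0, 1.671]
force: [-0.5, 0.7, 0.4]
grip_width: 0.0002
grip_force: 0.0
[315.73374789 171.15001785]
```

View pics/w3.png

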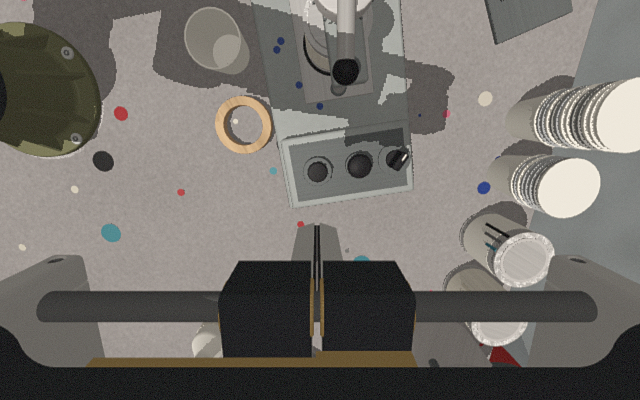

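Start is at (318,171), matching the predicted (316,171). Stop at (359,165) is well clear. Descending.

```bash
python3 -m pendant '[[[0,0,-2.8],0],[[0,0,-2.8],0],[[0,0,-2.8],0],[[0,0,-2.8],0],[[0,0,-2.8],0],[[0,0,-2.8],0],[[0,0,-2.8],0],[[0,0,-2.8],0],[[0,0,-2.8],0],[[0,0,-2],0],[[0,0,0],0],[[0,0,0],0]]' && python3 -m pendant '[[[0,0,-0.4],0],[[0,0,-0.4],0],[[0,0,-0.4],0],[[0,0,-0.2],0],[[0,0,0],0]]'
```

```text
time_s: 8.67
ee_pos: [0.5637, -0.0764, 0.1476]
eef_rot: [-3.141, -0.0, 1.674]
force: [-0.2, 0.9, 0.5]
grip_width: 0.0007
grip_force: 0.0
time_s: 9.08
ee_pos: [0.5636, -0.0772, 0.1334]
eef_rot: [-3.141, -0.0, 1.673]
force: [0.2, 0.1, 0.2]
grip_width: 0.0002
grip_force: 0.0
```

```bash
python3 -m pendant '[[[0,0,-0.3],0],[[0,0,-0.3],0],[[0,0,-0.2],0],[[0,0,-0.2],0],[[0,0,0],0]]' && python3 -m pendant '[[[0,0,-0.1],0],[[0,0,-0.1],0],[[0,0,0],0]]' && python3 -m pendant '[[[0,0,-0.1],0],[[0,0,0],0]]'
```

```text
time_s: 9.5
ee_pos: [0.5639, -0.0773, 0.1236]
eef_rot: [3.141, 0.0, 1.673]
force: [0.2, 0.5, 3.8]
grip_width: 0.0005
grip_force: 2.1
time_s: 9.75
ee_pos: [0.5639, -0.0773, 0.1218]
eef_rot: [3.141, 0.0, 1.673]
force: [-0.9, -0.8, 5.7]
grip_width: 0.0004
grip_force: 2.7
time_s: 9.92
ee_pos: [0.5639, -0.0773, 0.1213]
eef_rot: [3.141, 0.0, 1.673]
force: [-1.1, 0.2, 8.1]
grip_width: 0.0003
grip_force: 3.8
```

8.1 N exceeds the 6 N spring, so the button has bottomed. A little more, hold, then lift.

```bash
python3 -m pendant '[[[0,0,-0.1],0],[[0,0,0],0],[[0,0,0],0]]' && python3 -m pendant '[[[0,0,1],0],[[0,0,2],0],[[0,0,3],0],[[0,0,3],0],[[0,0,3],0],[[0,0,3],0],[[0,0,3],0],[[0,0,3],0],[[0,0,3],0],[[0,0,3],0],[[0,0,3],0],[[0,0,0],0],[[0,0,0],0]]'; python3 - <<'E'
from h import *
a,P=cam("scene"); b,Q=cam("side")
cv2.imwrite("pics/s4.png",np.hstack([cv2.resize(i[90:390,190:490],(400,400),interpolation=2) for i in(a,b)])[...,::-1])
E
```

```text
time_s: 10.17
ee_pos: [0.564, -0.0773, 0.1211]
eef_rot: [3.14, 0.0, 1.673]
force: [-6.4, 0.2, 16.0]
grip_width: 0.0003
grip_force: 8.3
time_s: 11.25
ee_pos: [0.5639, -0.0773, 0.4205]
eef_rot: [3.14, 0.001, 1.673]
force: [0.1, 0.5, -0.8]
grip_width: 0.0001
grip_force: 0.0
```

View pics/s4.png

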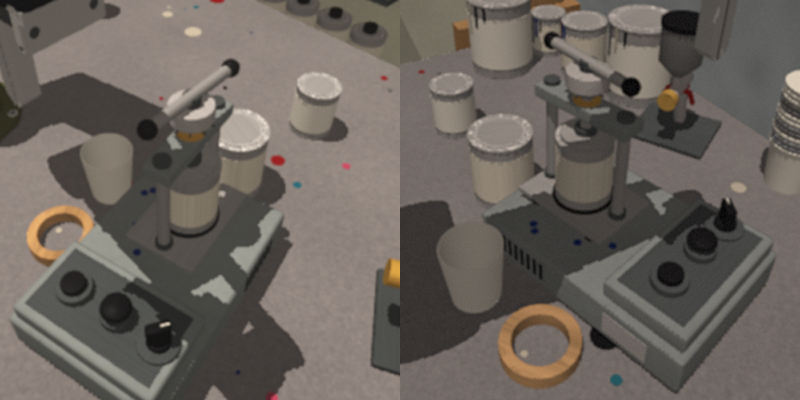

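The button is back out, the tin is upright, the big tin and cup haven't moved, and the robot is clear of everything.

```bash
python3 -c "
from station import ctrl
print(ctrl.hand_in())"
```

```text
the job is handed in; nothing more can be done
None
```

The job is handed in, though no verdict came back: by the force readings the clamp clicked once and start bottomed, and the last pictures show start back out, stop untouched, the tin upright, and the big tin and cup unmoved.

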